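# Put the closed sample containers in their fitting holders

## Robot

A 6-joint arm with a two-finger parallel gripper is mounted at the origin on a cart in front of the work surface, level with it; the furniture and walls round the work are solid. World frame = base frame: x ahead of the robot, y to its left, z up, the work surface at z = 0. Lengths are in m, angles in rad, forces in N, time in s.
With the tool pointing down it reaches from about 0.375 to 0.9 m from the base axis. Payload 3.1 kg.
Tool frame: the origin (TCP) lies on the centre line of the jaws, within the pads' length; the fingertips stand 19 mm ahead of it and the grasp point (between the pads) is the TCP; z points along the fingers, y is the line along which they close (so a half turn about z gives the same grasp; the last joint's range is limited). The gripper opens to 85 mm and grips with 20 to 120 N. Pads are 22 mm wide; open, the fingers measure 114 mm over their backs; the gripper's body (76 mm by 85 mm) begins 54 mm behind the grasp point. The pads swing forward as they close: fully open they stand 13 mm farther back than shut.
Start: joints at [-1.502, 0.527, 1.433, -0, 1.181, -0.178], TCP at [0.153, -0.606, 0.222] pointing down, gripper open.
Joint ranges: [-3.08, 3.08], [-0.75, 2.2], [0.22, 2.44], [-1.43, 4.57], [0, 2.65], [-2.85, 2.85]. Speed limits (rad/s): [2.79, 2.79, 3.14, 3.14, 3.14, 3.14].

## Interface

Orientations are given as a unit quaternion [x, y, z, w].
In Python, from station import manip gives the robot as it stands.
- The arm moves only by the tool servo_tool, never from a script. Its argument "rows" is a list that holds one entry, the list of rows, each a list of 7 numbers: the turn, a rotation vector about the tool's x, y, z in degrees, then the shift along the tool's x, y, z in m, then the gripper command: -1 is shut, 1 is fully open, values between are in proportion. In form: [[[wx, wy, wz, tx, ty, tz, jaw], ...]]. A call has 1 to 8 rows; each row shifts and turns the commanded pose from where the row before left it, along the tool's axes as they then stand; what a row does not reach is not made up. A row lasts 1/12 s, in which the tool goes at most 41.7 mm and 7.16 degrees, less where a joint would pass 70% of its speed; a pose out of reach is approached as far as the arm can. A call is refused whole if a number of a shift passes 0.0417 or a number of a turn 7.16, either way. A call with a gripper value outside its range is refused whole. The fingers move at their own pace and stop on an object; "squeeze" is the grip in N (left out, the last holds). Time passes only in rows, so rows that do not move let the fingers close. It gives the time, the measured TCP pose, the force, the opening and the grip force at its end, in the units of the state.
- manip.sense(): the state, without advancing time (a new reading comes with each control period).
- manip.snapshot(name): name is "scene" or "top" or "wrist"; returns the picture (400x640x3 uint8, blue, green, red); there is no depth.
- manip.camera_info(name): a dict with "K" (3x3 intrinsics, pixels), "k1" (the pictures are not rectified: a ray, as slopes to the right and down, at radius r is drawn at 1 + k1 r^2 times it, then the intrinsics apply), "camera_from_world" (4x4, takes a point from world to camera coordinates). Camera axes: x right, y down, z forward; pixel columns grow to the right and rows downward; lengths in m; the calibration is good to about 2 mm. A picture is of the moment at which its call begins: read the wrist's pose just before it. camera_info takes no time and is no camera call; for the wrist camera it gives the pose at the moment of the call.
- manip.sign_off(): hands the job in; it is judged then, once.
The state is a dict: "t": time; "q": joint angles; "qd": joint speeds; "tau": joint torques, N m; "tcp_pos": TCP position; "tool_rot": TCP orientation; "force": force on the tool from outside, world axes, zero at the start; "ft_torque": the same for the moment, N m; "finger_gap": opening from 0.0 (shut) to 1.0 (fully open); "gripper_force": force on a finger pad.
Only numpy, scipy, OpenCV 4.12 (cv2) and the standard library are available. Lean on these libraries where they do the work, as an engineer would, in place of code of your own. Each camera call takes 0.05 s, during which the arm holds its last target. There are 200 camera calls.

## Task

Put the four closed containers that stand among the aluminium holders on the front of the worktop (the amber jar, the capped vial, the clear box with the white lid and the oblong white slide case) away, each upright in the holder whose well matches its shape and size. Set them down rather than drop them, tip none of them over, and leave the open beaker and the open weighing dish where they stand.

Things in the scene. Friction and masses are not known exactly. Their poses are not given: they have to be found in the camera images.
- jar_mid (a point): Amber round jar, standing among the holders (not the one at the back of the worktop), with a black lid, 56 mm in diameter, 75 mm high, about 110 g (varies), standing upright. The point is its centre, 37.5 mm above its underside; z points up.
- vial_mid (a point): Small round glass vial with a white cap and tan contents, 23 mm in diameter, 56 mm high, about 30 g (varies), standing upright. The point is its centre, 28 mm above its underside; z points up.
- clear_box_mid (a point): Clear square box with a white lid, 36 x 36 mm, 62 mm high, about 50 g (varies), standing upright. The point is its centre, 31 mm above its underside; x and y are square to its sides, z up.
- slide_case_mid (a point): White oblong slide case, 30 mm (x) by 82 mm (y), 28 mm high, about 50 g (varies), lying flat. The point is its centre, 14 mm above its underside; y runs along its length, z up.
- wide_holder_well (a point): Fixed aluminium block, 86 x 86 mm, 15 mm high, with one round, 72 mm wide well, 12 mm deep, black rubber on its floor. The point is the centre of the well's floor, 3 mm above the worktop; z points up.
- small_holder_well (a point): Fixed aluminium block, 60 x 60 mm, 15 mm high, with one round, 39 mm wide well, 12 mm deep, black rubber on its floor. The point is the centre of the well's floor, 3 mm above the worktop; z points up.
- square_holder_well (a point): Fixed aluminium block, 70 x 70 mm, 15 mm high, with one square, 52 x 52 mm well, 12 mm deep, black rubber on its floor. The point is the centre of the well's floor, 3 mm above the worktop; z points up; x and y are square to the well's sides.
- oblong_holder_well (a point): Fixed aluminium block, 58 x 110 mm, 15 mm high, with one oblong, 46 mm (x) by 98 mm (y) well, 12 mm deep, black rubber on its floor. The point is the centre of the well's floor, 3 mm above the worktop; z points up; y runs along the well's length. The two long walls are left out over their middle 66 mm, so that fingers can stand beside the case there, down to the 3 mm floor plate.
- open_beaker_mid (a point): Open beaker with blue contents, standing among the holders (not the one at the back), 56 mm in diameter, 72 mm high; to be left alone. The point is its centre, 36 mm above its underside; z points up.
- dish_mid (a point): Open shallow white weighing dish, 68 mm in diameter, 14 mm high; to be left alone. The point is its centre, 7 mm above its underside; z points up.
Not all that is in view belongs to the job. Leave any purple, red or yellow look-alike of the part that bears clear_box_mid alone.

How it is judged:
By the outcome, as a careful person would: the job done as asked, in the order asked, and still so for the second after the job is handed in, with the robot touching nothing.
It also fails if it takes over 96 s, if anything falls off the work surface, if the arm or the gripper's body presses on something with over 40 N, if the wrist force passes 120 N, or if a joint passes its speed limit or range.

## Working session

There is one attempt and no reset: what is moved stays moved. The work goes in short steps, Python scripts to look and compute and a tool call to move; the robot and the scene stay as the last step left them, time stands still between calls to the robot, and variables do not carry over. Pictures are saved under pics/ and viewed, at most 14 in all, crops included, and the job is handed in when it is done.

Besides the shell and the picture viewer there is one more tool, called after "Call:" in YAML: its name, and indented under it one key for each argument. servo_tool: Moves the arm, as the interface text tells. Its arguments: {"type":"object","properties":{"rows":{"type":"array","items":{"type":"array","items":{"type":"array","items":{"type":"number"}}}},"squeeze":{"type":"number"}},"required":["rows"]}

```bash
mkdir -p pics; cat > h.py <<'E'
import numpy as np,cv2
from station import manip
def ray(name,u,v,info=None):
    c=info or manip.camera_info(name);K=np.array(c["K"]);T=np.array(c["camera_from_world"])
    d=cv2.undistortPoints(np.array([[[u,v]]],float),K,np.array([c["k1"],0,0,0.]),)[0,0]
    R=T[:3,:3];o=-R.T@T[:3,3];return o,R.T@np.array([d[0],d[1],1])
def onz(name,u,v,z,info=None):
    o,d=ray(name,u,v,info);return (o+d*(z-o[2])/d[2])
def proj(name,p,info=None):
    c=info or manip.camera_info(name);T=np.array(c["camera_from_world"])
    return cv2.projectPoints(np.array([p],float),cv2.Rodrigues(T[:3,:3])[0],T[:3,3],np.array(c["K"]),np.array([c["k1"],0,0,0.]))[0][0,0]
E
python3 - <<'E'
from h import *
for n in("scene","top","wrist"):
    im=manip.snapshot(n);cv2.imwrite(f"pics/{n}0.png",im)
    c=manip.camera_info(n);T=np.array(c["camera_from_world"]);print(n,c["K"],c["k1"],(-T[:3,:3].T@T[:3,3]).round(3),T[:3,:3].round(2).tolist())
s=manip.sense();print(s)
E
```

```text
scene [[382.04965531   0.         311.6799128 ]
 [  0.         382.04965531 200.15197485]
 [  0.           0.           1.        ]] -0.06743161613372965 [-0.506 -0.685  0.701] [[0.48, -0.88, 0.03], [-0.42, -0.26, -0.87], [0.77, 0.41, -0.5]]
top [[493.06922267   0.         321.38627414]
 [  0.         493.06922267 192.11171724]
 [  0.           0.           1.        ]] -0.10601392156304293 [-0.756 -0.009  1.636] [[-0.15, -0.99, -0.01], [-0.78, 0.12, -0.62], [0.61, -0.09, -0.78]]
wrist [[319.62072775   0.         321.59134117]
 [  0.         319.62072775 204.50790726]
 [  0.           0.           1.        ]] -0.020506125090483274 [ 0.227 -0.587  0.373] [[0.25, -0.97, -0.0], [-0.93, -0.23, 0.3], [-0.29, -0.07, -0.96]]
{'t': 0.15, 'q': array([-1.50152797e+00,  5.28276308e-01,  1.43364297e+00,  4.87184199e-05,
        1.18141455e+00, -1.78462282e-01]), 'qd': array([ 0.00043741, -0.0027235 , -0.00388321, -0.0007212 ,  0.0003207 ,
       -0.0005102 ]), 'tau': array([ 6.28833022e-04, -4.42744052e+01, -1.78276277e+01, -2.14495167e-04,
        5.61236651e-03, -6.18328343e-06]), 'tcp_pos': array([ 0.15327671, -0.60531088,  0.22163276]), 'tool_rot': array([ 9.92339263e-01,  1.23539582e-01,  7.00019390e-05, -8.68060346e-04]), 'force': array([-0.65195031,  0.37161283,  0.28648626]), 'ft_torque': array([ 0.00599837,  0.0057173 , -0.01616951]), 'gripper_force': 0.0, 'finger_gap': 1.0021049056989975}
```

View pics/top0.png

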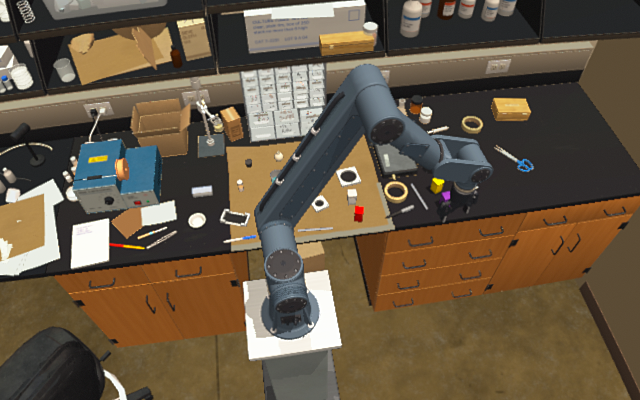

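View pics/scene0.png

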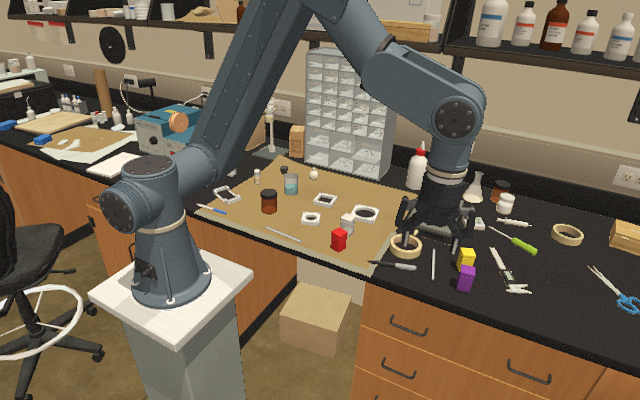

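The scene view shows the holders: oblong (228,194), small (311,218), square (325,200) and wide (365,213). It also shows the amber jar at (269,201), the beaker at (291,184), a white-capped vial at about (257,176), and the clear box at (347,224) with a red look-alike at (339,238). In the top view the dish is near (197,220) and the slide case near (202,191). Next I'll view enlarged crops.

```bash
python3 - <<'E'
import cv2
a=cv2.imread("pics/scene0.png")[155:265,190:400];cv2.imwrite("pics/sc1.png",cv2.resize(a,None,fx=3.8,fy=3.8,interpolation=2))
a=cv2.imread("pics/top0.png")[135:250,180:400];cv2.imwrite("pics/tc1.png",cv2.resize(a,None,fx=3.6,fy=3.6,interpolation=2))
E
```

```text
(no output)
```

View pics/sc1.png

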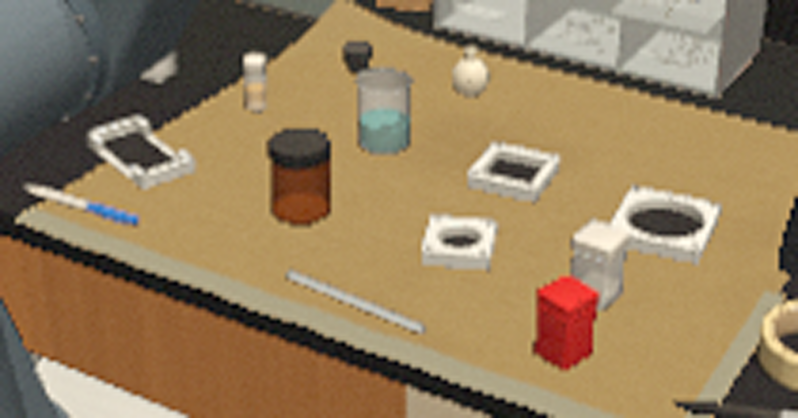

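View pics/tc1.png

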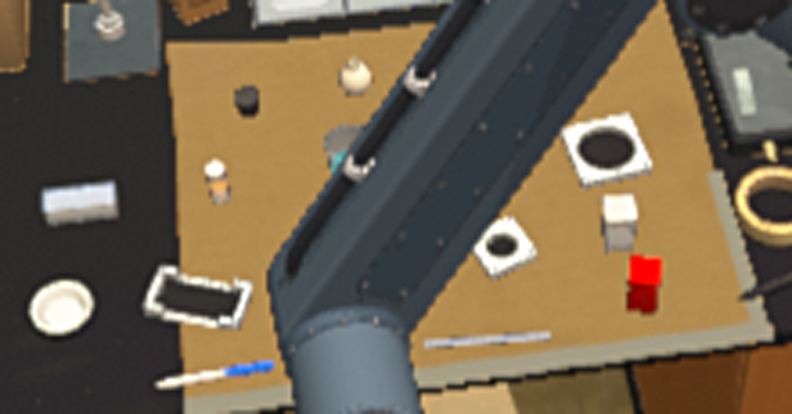

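```bash
python3 - <<'E'
from h import *
S=lambda x,y,z:onz("scene",190+(x+.5)/3.8-.5,155+(y+.5)/3.8-.5,z)
P=lambda x,y,z:onz("top",180+(x+.5)/3.6-.5,135+(y+.5)/3.6-.5,z)
def pr(n,*a):print(n,*[x.round(3)[:2] for x in a])
pr("jar",S(300,143,.075))
pr("vial",S(256,58,.056),P(215,167,.056))
pr("box",S(598,238,.062),P(621,208,.062))
pr("red",S(568,294,.062),P(646,270,.062))
pr("case",P(80,192,.028),*[P(x,y,.028) for x,y in((44,192),(116,183))])
pr("dish",P(62,303,.012))
pr("wide",S(668,220,.015),P(606,148,.015)); pr("small",S(460,238,.015),P(503,245,.015))
pr("square",S(513,170,.015)); pr("oblong",S(140,150,.015),P(198,296,.015))
pr("obl corners",*[P(x,y,.015) for x,y in((163,267),(251,284),(237,327),(146,308))])
pr("beaker",S(384,80,.072)); 
pr("pen",P(215,375,.0),);pr("cap",P(247,101,.02));pr("flask",P(355,75,.03))
E
```

```text
jar [ 0.433 -0.022]
vial [0.589 0.14 ] [0.591 0.14 ]
box [ 0.445 -0.31 ] [ 0.452 -0.312]
red [ 0.358 -0.323] [ 0.362 -0.323]
case [0.602 0.302] [0.609 0.344] [0.609 0.259]
dish [0.456 0.326]
wide [ 0.576 -0.325] [ 0.581 -0.321]
small [ 0.452 -0.177] [ 0.457 -0.177]
square [ 0.584 -0.162]
oblong [0.43  0.166] [0.44  0.172]
obl corners [0.487 0.21 ] [0.447 0.112] [0.39  0.131] [0.432 0.231]
beaker [ 0.587 -0.016]
pen [0.341 0.16 ]
cap [0.72  0.099]
flask [ 0.732 -0.036]
```

Call:
servo_tool:
  rows:
    - [[0,0,0,0.005,-0.005,-0.02,1],[0,0,1.5,0.02,-0.018,-0.02,1],[0,0,1.5,0.031,-0.026,-0.01,1],[0,0,1.5,0.031,-0.026,-0.005,1],[0,0,1.5,0.031,-0.026,-0.005,1],[0,0,1.5,0.031,-0.026,0,1],[0,0,1.5,0.031,-0.026,0,1],[0,0,1.5,0.031,-0.026,0,1]]

```text
t: 0.82
tcp_pos: [0.3319, -0.3927, 0.2825]
tool_rot: [1.0, 0.031, -0.0, -0.0]
force: [0.4, 0.2, -0.3]
finger_gap: 1.0
gripper_force: 0.0
```

Call:
servo_tool:
  rows:
    - [[0,0,1.5,0.031,-0.026,0,1],[0,0,1.5,0.031,-0.028,0,1],[0,0,0.6,0.031,-0.028,0,1],[0,0,0,0.031,-0.028,0,1],[0,0,0,0.025,-0.028,0,1],[0,0,0,0.012,-0.015,0,1],[0,0,0,0,0,0,1],[0,0,0,0,0,0,1]]

```text
t: 1.48
tcp_pos: [0.4889, -0.2373, 0.2821]
tool_rot: [1.0, 0.002, -0.001, 0.0]
force: [-0.0, -0.3, 0.1]
finger_gap: 0.998
gripper_force: 0.0
```

```bash
python3 - <<'E'
from h import *
import json
s=manip.sense();print(s["tcp_pos"],s["tool_rot"],s["force"])
c=manip.camera_info("wrist");im=manip.snapshot("wrist");cv2.imwrite("pics/w1.png",im)
json.dump({k:np.array(c[k]).tolist() for k in c},open("w1.json","w"))
im=manip.snapshot("top");cv2.imwrite("pics/top1.png",im)
E
```

```text
[ 0.48886836 -0.2372586   0.28206324] [ 9.99997237e-01  2.29419715e-03 -5.13205820e-04  2.12237167e-06] [-0.04879203 -0.26986079  0.10190741]
```

View pics/w1.png

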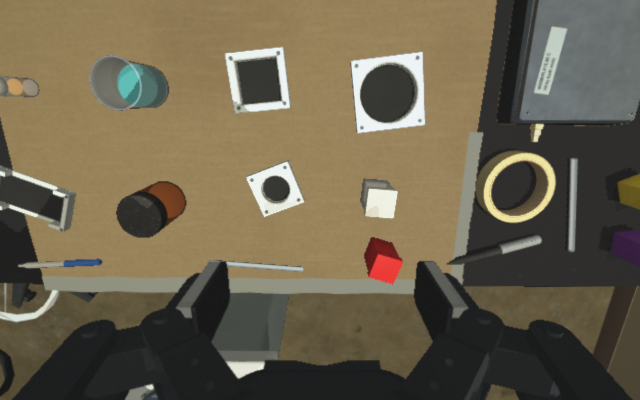

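The wrist view shows the square holder (258,80), wide holder (388,92), small holder (275,188), clear box lid (380,203), red look-alike (383,260), jar lid (142,215), beaker (125,83) and part of the vial (20,87). The clear box with the white lid is the target, not the red one.

```bash
cat > meas.py <<'E'
from h import *
import json
def blob(im,lo,hi,seed,r,info,z,fill=True):
    """largest HSV blob within a window round the seed: min-area rect cast on plane z"""
    x,y=seed;h=cv2.cvtColor(im,cv2.COLOR_BGR2HSV);m=cv2.inRange(h,np.array(lo),np.array(hi))
    w=np.zeros_like(m);w[max(0,y-r):y+r,max(0,x-r):x+r]=255;m&=w
    cs=cv2.findContours(m,cv2.RETR_EXTERNAL,cv2.CHAIN_APPROX_NONE)[0];c=max(cs,key=cv2.contourArea)
    W=np.array([onz("wrist",u,v,z,info)[:2] for u,v in c[:,0].astype(float)])
    (cx,cy),(a,b),t=cv2.minAreaRect((W*1000).astype(np.float32))
    return np.round([cx,cy,a,b,t],1),[cv2.boundingRect(c)]
E
python3 - <<'E'
from meas import *
im=cv2.imread("pics/w1.png");c=json.load(open("w1.json"))
Wh=([0,0,150],[180,50,255])
print("wide",*blob(im,*Wh,(388,92),48,c,.015))
print("square",*blob(im,*Wh,(258,80),42,c,.015))
print("small",*blob(im,*Wh,(275,188),38,c,.015))
print("boxlid",*blob(im,[0,0,175],Wh[1],(380,203),22,c,.062))
print("jarlid",*blob(im,[0,0,0],[180,255,65],(142,215),35,c,.075))
E
```

```text
wide [ 579.8 -319.6   87.6   86.9    7.3] [(351, 52, 74, 82)]
square [ 593.9 -158.1   71.4   71.9    5.6] [(225, 47, 65, 66)]
small [ 456.2 -174.1   60.4   61.1   21.2] [(246, 162, 58, 55)]
boxlid [ 451.5 -309.1   35.2   35.5   85.2] [(365, 189, 33, 30)]
jarlid [439.6 -22.3  53.5  61.8  25. ] [(116, 185, 52, 52)]
```

Call:
servo_tool:
  rows:
    - [[0,0,0,-0.004,-0.02,0,1],[0,0,0,-0.008,-0.036,0.005,1],[0,0,0,-0.01,-0.038,0.01,1],[0,0,0,-0.01,-0.038,0.02,1],[0,0,0,-0.01,-0.038,0.02,1],[0,0,0,-0.008,-0.03,0.02,1],[0,0,0,-0.002,-0.014,0.005,1],[0,0,0,0,0,0,1]]

```text
t: 2.25
tcp_pos: [0.434, -0.0266, 0.2031]
tool_rot: [1.0, 0.001, -0.003, -0.001]
force: [-0.2, 0.0, 0.7]
finger_gap: 0.999
gripper_force: 0.0
```

```bash
python3 - <<'E'
from h import *
import json
s=manip.sense();print(s["tcp_pos"],s["tool_rot"],s["force"])
c=manip.camera_info("wrist");im=manip.snapshot("wrist");cv2.imwrite("pics/w2.png",im)
json.dump({k:np.array(c[k]).tolist() for k in c},open("w2.json","w"))
E
```

```text
[ 0.43397774 -0.02661869  0.20310097] [ 0.99999423  0.0013204  -0.00291543 -0.00113471] [-0.16455594  0.04018674  0.68579825]
```

View pics/w2.png

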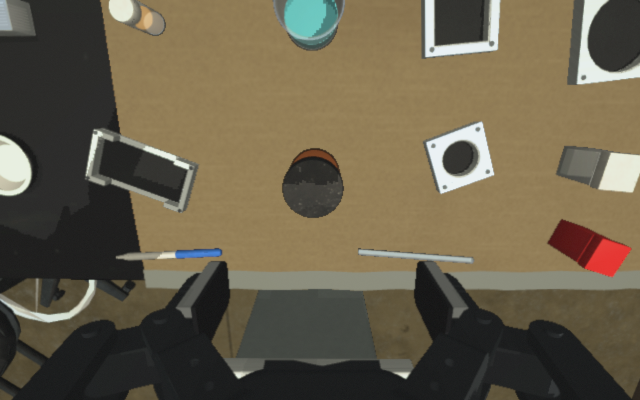

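The jar lid is at (313,189), the oblong holder at (140,170), the vial at (135,15) with its cap at top left, and a corner of the slide case at (18,15).

```bash
python3 - <<'E'
from meas import *
im=cv2.imread("pics/w2.png");c=json.load(open("w2.json"))
print("oblong",*blob(im,[0,0,110],[180,60,255],(140,170),62,c,.015))
print("jarlid",*blob(im,[0,0,0],[180,110,85],(313,189),40,c,.075))
print("jarlid pick",onz("wrist",313,187,.075,c))
print("vial cap",onz("wrist",123,7,.056,c),onz("wrist",153,23,.0,c))
E
```

```text
oblong [436.9 159.5  82.9  62.2  69. ] [(111, 135, 84, 77)]
jarlid [438.5 -18.2  55.   55.6  62. ] [(282, 157, 62, 61)]
jarlid pick [ 0.43928004 -0.01817533  0.075     ]
vial cap [0.58828333 0.13939796 0.056     ] [0.58823008 0.14263438 0.        ]
```

Call:
servo_tool:
  rows:
    - [[0,0,0,0.002,-0.004,0.01,1],[0,0,0,0.002,-0.004,0.025,1],[0,0,0,0,0,0.035,1],[0,0,0,0,0,0.035,1],[0,0,0,0,0,0.03,1],[0,0,0,0,0,0.016,1],[0,0,0,0,0,0.007,1],[0,0,0,0,0,0,1]]
  squeeze: 25

```text
t: 2.97
tcp_pos: [0.442, -0.0223, 0.0456]
tool_rot: [1.0, -0.0, -0.0, -0.0]
force: [1.0, 0.1, 0.4]
finger_gap: 0.999
gripper_force: 0.0
```

Call:
servo_tool:
  rows:
    - [[0,0,0,0,0,0,0.6],[0,0,0,0,0,0,0.5],[0,0,0,0,0,0,0.3],[0,0,0,0,0,0,0],[0,0,0,0,0,0,-0.5],[0,0,0,0,0,0,-1],[0,0,0,0,0,0,-1],[0,0,0,0,0,0,-1]]

```text
t: 3.63
tcp_pos: [0.4427, -0.021, 0.0481]
tool_rot: [1.0, 0.001, 0.002, 0.001]
force: [-0.4, -1.4, 6.8]
finger_gap: 0.644
gripper_force: 25.7
```

Call:
servo_tool:
  rows:
    - [[0,0,0,0,0,-0.005,-1],[0,0,0,0,0,-0.015,-1],[0,0,0,0,0,-0.025,-1],[0,0,0,0,0,-0.025,-1],[0,0,0,0.003,0.006,-0.015,-1],[0,0,0,0.007,0.015,-0.005,-1],[0,0,0,0.012,0.026,0,-1],[0,0,0,0.015,0.032,0,-1]]

```text
t: 4.3
tcp_pos: [0.4776, -0.0984, 0.1379]
tool_rot: [1.0, 0.002, -0.0, -0.0]
force: [1.2, 0.8, -1.5]
finger_gap: 0.642
gripper_force: 27.2
```

Call:
servo_tool:
  rows:
    - [[0,0,0,0.015,0.033,0,-1],[0,0,0,0.015,0.033,0,-1],[0,0,0,0.015,0.033,0,-1],[0,0,0,0.015,0.033,0,-1],[0,0,0,0.014,0.03,0,-1],[0,0,0,0.013,0.026,0,-1],[0,0,0,0.009,0.02,0,-1],[0,0,0,0.004,0.012,0,-1]]

```text
t: 4.97
tcp_pos: [0.58, -0.3221, 0.1371]
tool_rot: [1.0, 0.0, 0.001, 0.001]
force: [0.7, 0.8, -0.5]
finger_gap: 0.642
gripper_force: 27.2
```

Call:
servo_tool:
  rows:
    - [[0,0,0,0,0,0,-1],[0,0,0,0,0,0,-1]]

```text
t: 5.13
tcp_pos: [0.5782, -0.3189, 0.1365]
tool_rot: [1.0, 0.0, -0.001, -0.001]
force: [0.1, 0.4, -0.9]
finger_gap: 0.644
gripper_force: 27.1
```

```bash
python3 - <<'E'
from meas import *
s=manip.sense();print(s["tcp_pos"],s["tool_rot"],s["force"],s["finger_gap"],s["gripper_force"])
c=manip.camera_info("wrist");im=manip.snapshot("wrist");cv2.imwrite("pics/w3.png",im)
T=np.array(c["camera_from_world"]);json.dump({k:np.array(c[k]).tolist() for k in c},open("w3.json","w"))
print(proj("wrist",[.58,-.32,.015]))
E
```

```text
[ 0.57823967 -0.31890302  0.13646929] [ 9.99999595e-01  4.29832982e-04 -5.05581356e-04 -6.08422388e-04] [ 0.11840411  0.4271161  -0.85974412] 0.644141133540444 27.149429619312286
[324.66822875 193.04064138]
```

View pics/w3.png

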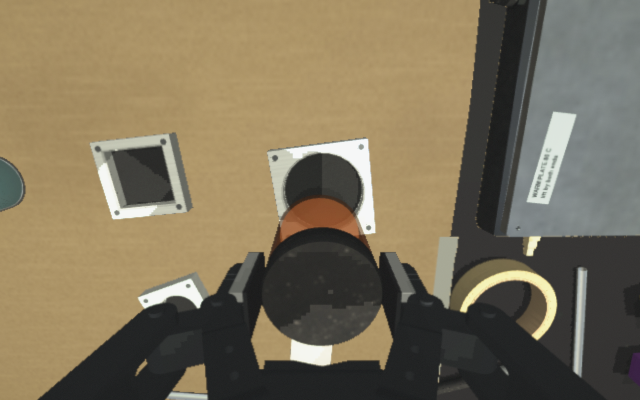

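Call:
servo_tool:
  rows:
    - [[0,0,0,0.002,0.001,0.008,-1],[0,0,0,0.002,0,0.015,-1],[0,0,0,0,0,0.02,-1],[0,0,0,0,0,0.018,-1],[0,0,0,0,0,0.012,-1],[0,0,0,0,0,0.005,-1],[0,0,0,0,0,0.002,-1],[0,0,0,0,0,0,-1]]

```text
t: 5.85
tcp_pos: [0.583, -0.3198, 0.0565]
tool_rot: [1.0, 0.001, -0.0, -0.0]
force: [0.1, -0.5, -1.3]
finger_gap: 0.645
gripper_force: 27.1
```

Call:
servo_tool:
  rows:
    - [[0,0,0,0,0,0.002,-1],[0,0,0,0,0,0.0015,-1],[0,0,0,0,0,0.001,-1],[0,0,0,0,0,0,-1]]

```text
t: 6.18
tcp_pos: [0.5831, -0.3204, 0.0525]
tool_rot: [1.0, 0.001, 0.0, 0.0]
force: [0.5, 0.1, -1.6]
finger_gap: 0.642
gripper_force: 27.1
```

Call:
servo_tool:
  rows:
    - [[0,0,0,0,0,0.001,-1],[0,0,0,0,0,0.001,-1],[0,0,0,0,0,0,-1]]

```text
t: 6.43
tcp_pos: [0.5834, -0.3205, 0.0512]
tool_rot: [1.0, 0.001, 0.001, 0.0]
force: [-0.1, 0.9, 3.1]
finger_gap: 0.642
gripper_force: 27.5
```

Call:
servo_tool:
  rows:
    - [[0,0,0,0,0,0.001,-1],[0,0,0,0,0,0,-1]]

```text
t: 6.6
tcp_pos: [0.5836, -0.3205, 0.0512]
tool_rot: [1.0, 0.001, 0.001, 0.0]
force: [-1.3, 2.1, 9.1]
finger_gap: 0.644
gripper_force: 28.0
```

Call:
servo_tool:
  rows:
    - [[0,0,0,0,0,-0.0005,0.35],[0,0,0,0,0,0,0.5],[0,0,0,0,0,0,0.8],[0,0,0,0,0,0,1],[0,0,0,0,0,-0.005,1],[0,0,0,0,0,-0.02,1],[0,0,0,0,0,-0.035,1],[0,0,0,0,0,-0.035,1]]

```text
t: 7.27
tcp_pos: [0.5819, -0.3196, 0.1441]
tool_rot: [1.0, 0.001, -0.002, -0.001]
force: [0.4, -0.8, 0.7]
finger_gap: 0.997
gripper_force: 0.0
```

Call:
servo_tool:
  rows:
    - [[0,0,0,0,-0.01,-0.03,1],[0,0,0,0,-0.025,-0.02,1],[0,0,0,0,-0.038,0,1],[0,0,0,0,-0.041,0,1],[0,0,0,0,-0.041,0,1],[0,0,0,0,-0.041,0,1],[0,0,0,0,-0.041,0,1],[0,0,0,0,-0.041,0,1]]

```text
t: 7.93
tcp_pos: [0.5821, -0.0405, 0.195]
tool_rot: [1.0, 0.001, 0.0, 0.0]
force: [0.9, 0.4, -0.0]
finger_gap: 1.002
gripper_force: 0.0
```

Call:
servo_tool:
  rows:
    - [[0,0,0,0,-0.041,0,1],[0,0,0,0,-0.041,0,1],[0,0,0,0,-0.041,0,1],[0,0,0,0,-0.036,0,1],[0,0,0,0,-0.018,0,1],[0,0,0,0,0,0,1],[0,0,0,0,0,0,1]]

```text
t: 8.52
tcp_pos: [0.5819, 0.1357, 0.1947]
tool_rot: [1.0, 0.002, 0.0, 0.0]
force: [0.2, -0.7, 0.4]
finger_gap: 1.002
gripper_force: 0.0
```

```bash
python3 - <<'E'
from meas import *
s=manip.sense();print(s["tcp_pos"],s["tool_rot"],s["force"],s["finger_gap"],s["gripper_force"])
c=manip.camera_info("wrist");im=manip.snapshot("wrist");cv2.imwrite("pics/w4.png",im)
json.dump({k:np.array(c[k]).tolist() for k in c},open("w4.json","w"))
b=cv2.resize(manip.snapshot("scene")[155:265,190:400],None,fx=3,fy=3);b=cv2.copyMakeBorder(b,0,0,0,10,0)
o=np.zeros((600,640,3),np.uint8);o[:400]=im;o[400:,:382]=cv2.resize(b,(382,200));cv2.imwrite("pics/v4.png",o)
E
```

```text
[0.58194314 0.13570173 0.19472165] [9.99997513e-01 2.21282510e-03 7.69144087e-05 2.65490010e-04] [ 0.20792626 -0.65498879  0.39109227] 1.0017656512845734 0.0
```

View pics/v4.png

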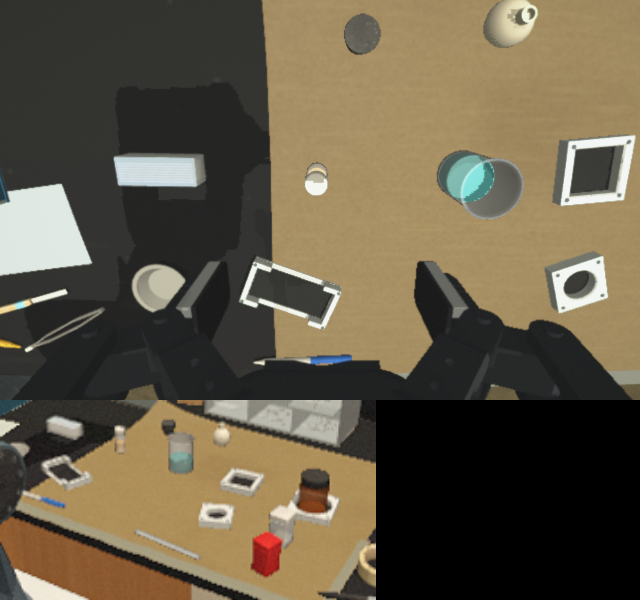

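The jar stands upright in the wide holder. The wrist view also shows the vial cap (316,183), slide case (160,170), oblong holder (290,293), dish (158,287) and beaker (480,180).

```bash
python3 - <<'E'
from meas import *
im=cv2.imread("pics/w4.png");c=json.load(open("w4.json"))
print("oblong",*blob(im,[0,0,130],[180,45,255],(290,292),53,c,.015))
print("cap",*blob(im,[0,0,170],[180,60,255],(316,183),14,c,.056))
print("case",*blob(im,[80,10,120],[130,110,255],(160,170),48,c,.028))
print("case top corners",*[onz("wrist",u,v,.028,c)[:2].round(4) for u,v in((115,155),(204,154),(204,184),(117,184))])
print("ob corners",*[onz("wrist",u,v,.015,c)[:2].round(4) for u,v in((255,258),(340,288),(325,328),(239,295))])
E
```

```text
oblong [447.9 183.6  85.9  65.3  68.7] [(239, 261, 86, 58)]
cap [5.876e+02 1.413e+02 2.010e+01 2.060e+01 2.000e-01] [(305, 174, 23, 22)]
case [593.8 305.3  81.5  29.4  89.1] [(114, 157, 83, 30)]
case top corners [0.6107 0.3433] [0.6117 0.2533] [0.581  0.2565] [0.5808 0.3468]
ob corners [0.491  0.2119] [0.4522 0.1137] [0.3956 0.131 ] [0.442  0.2339]
```

Call:
servo_tool:
  rows:
    - [[0,0,0,0.003,-0.002,0.01,1],[0,0,0,0.0025,-0.003,0.025,0.6],[0,0,0,0,0,0.035,0.3],[0,0,0,0,0,0.035,0.3],[0,0,0,0,0,0.028,0.3],[0,0,0,0,0,0.014,0.3],[0,0,0,0,0,0.007,0.3],[0,0,0,0,0,0,0.3]]
  squeeze: 20

```text
t: 9.28
tcp_pos: [0.5865, 0.1385, 0.0383]
tool_rot: [1.0, -0.0, -0.002, 0.0]
force: [0.2, 0.1, -0.1]
finger_gap: 0.653
gripper_force: 0.0
```

Call:
servo_tool:
  rows:
    - [[0,0,0,0,0,0,0.1],[0,0,0,0,0,0,-0.1],[0,0,0,0,0,0,-0.25],[0,0,0,0,0,0,-0.35],[0,0,0,0,0,0,-0.5],[0,0,0,0,0,0,-1],[0,0,0,0,0,0,-1],[0,0,0,0,0,0,-1]]

```text
t: 9.95
tcp_pos: [0.5886, 0.1399, 0.0418]
tool_rot: [1.0, 0.001, 0.001, -0.0]
force: [-1.0, 0.4, 7.1]
finger_gap: 0.243
gripper_force: 19.7
```

Call:
servo_tool:
  rows:
    - [[0,0,0,0,0,-0.004,-1],[0,0,0,0,0,-0.014,-1],[0,0,0,0,0,-0.028,-1],[0,0,0,0,0,-0.036,-1],[0,0,0,-0.003,0.006,-0.026,-1],[0,0,0,-0.007,0.016,-0.01,-1],[0,0,0,-0.012,0.028,0,-1],[0,0,0,-0.014,0.033,0,-1]]

```text
t: 10.62
tcp_pos: [0.5523, 0.0571, 0.1599]
tool_rot: [1.0, 0.002, 0.002, 0.0]
force: [0.2, 0.3, -0.4]
finger_gap: 0.24
gripper_force: 22.8
```

Call:
servo_tool:
  rows:
    - [[0,0,0,-0.014,0.034,0,-1],[0,0,0,-0.014,0.034,0,-1],[0,0,0,-0.014,0.034,0,-1],[0,0,0,-0.014,0.034,0,-1],[0,0,0,-0.014,0.034,0,-1],[0,0,0,-0.013,0.03,0,-1],[0,0,0,-0.009,0.02,0,-1],[0,0,0,-0.004,0.011,0,-1]]

```text
t: 11.28
tcp_pos: [0.4548, -0.1766, 0.1585]
tool_rot: [1.0, -0.001, -0.0, 0.0]
force: [0.2, -0.2, 0.2]
finger_gap: 0.237
gripper_force: 22.8
```

Call:
servo_tool:
  rows:
    - [[0,0,0,0,0,0,-1],[0,0,0,0,0,0,-1]]

```text
t: 11.45
tcp_pos: [0.4561, -0.1742, 0.1585]
tool_rot: [1.0, 0.0, -0.0, -0.0]
force: [-0.1, 1.1, 0.1]
finger_gap: 0.237
gripper_force: 22.8
```

```bash
python3 - <<'E'
from meas import *
s=manip.sense();print(s["tcp_pos"],s["tool_rot"],s["force"],s["finger_gap"],s["gripper_force"])
c=manip.camera_info("wrist");im=manip.snapshot("wrist");cv2.imwrite("pics/w5.png",im)
json.dump({k:np.array(c[k]).tolist() for k in c},open("w5.json","w"))
print(proj("wrist",[.4562,-.174,.015],c))
E
```

```text
[ 0.45612323 -0.17419923  0.15853241] [ 9.99999895e-01  2.02264939e-04 -8.43786551e-05 -4.01536337e-04] [-0.06425732  1.10149402  0.06724256] 0.23738317347482793 22.81977027654648
[321.92383495 189.13692075]
```

View pics/w5.png

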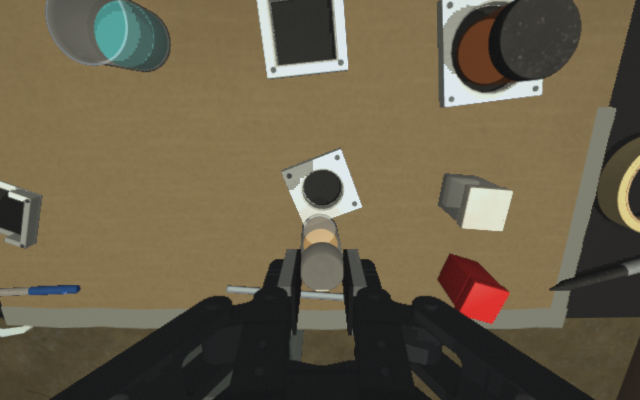

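Call:
servo_tool:
  rows:
    - [[0,0,0,0,0,0.01,-1],[0,0,0,0,0,0.02,-1],[0,0,0,0,0,0.028,-1],[0,0,0,0,0,0.025,-1],[0,0,0,0,0,0.015,-1],[0,0,0,0,0,0.007,-1],[0,0,0,0,0,0.004,-1],[0,0,0,0,0,0,-1]]

```text
t: 12.17
tcp_pos: [0.4565, -0.1734, 0.0492]
tool_rot: [1.0, 0.002, -0.0, -0.0]
force: [0.4, 0.1, -0.7]
finger_gap: 0.236
gripper_force: 22.8
```

Call:
servo_tool:
  rows:
    - [[0,0,0,0,0,0.001,-1],[0,0,0,0,0,0.001,-1],[0,0,0,0,0,0.001,-1],[0,0,0,0,0,0,-1]]

```text
t: 12.5
tcp_pos: [0.4565, -0.1747, 0.0472]
tool_rot: [1.0, 0.001, 0.001, 0.0]
force: [0.4, 0.7, -1.0]
finger_gap: 0.239
gripper_force: 22.8
```

Call:
servo_tool:
  rows:
    - [[0,0,0,0,0,0.001,-1],[0,0,0,0,0,0.001,-1],[0,0,0,0,0,0,-1]]

```text
t: 12.75
tcp_pos: [0.4565, -0.1747, 0.045]
tool_rot: [1.0, 0.001, 0.0, 0.0]
force: [-0.1, -0.1, 2.7]
finger_gap: 0.242
gripper_force: 23.5
```

Call:
servo_tool:
  rows:
    - [[0,0,0,0,0,0.0005,-1],[0,0,0,0,0,0,-0.4],[0,0,0,0,0,0,-0.2],[0,0,0,0,0,0,0.2],[0,0,0,0,0,0,0.4],[0,0,0,0,0,-0.01,0.4],[0,0,0,0,0,-0.025,0.5],[0,0,0,0,0,-0.035,0.5]]

```text
t: 13.42
tcp_pos: [0.4543, -0.1734, 0.1133]
tool_rot: [1.0, 0.001, -0.003, -0.002]
force: [0.2, 0.4, -0.3]
finger_gap: 0.748
gripper_force: 0.0
```

Call:
servo_tool:
  rows:
    - [[0,0,0,0,0.005,-0.03,0.5],[0,0,0,0,0.015,-0.01,0.5],[0,0,0,0,0.03,0,0.5],[0,0,1.5,-0.002,0.035,0,0.5],[0,0,1.5,-0.002,0.03,0,0.5],[0,0,1.5,0,0.02,0,0.5],[0,0,0,0,0,0,0.5],[0,0,0,0,0,0,0.5]]

```text
t: 14.08
tcp_pos: [0.4502, -0.3102, 0.1545]
tool_rot: [0.999, -0.039, 0.0, -0.0]
force: [0.7, 0.9, 0.7]
finger_gap: 0.747
gripper_force: 0.0
```

```bash
python3 - <<'E'
from meas import *
s=manip.sense();print(s["tcp_pos"],s["tool_rot"],s["force"],s["finger_gap"],s["gripper_force"])
c=manip.camera_info("wrist");im=manip.snapshot("wrist");cv2.imwrite("pics/w6.png",im)
json.dump({k:np.array(c[k]).tolist() for k in c},open("w6.json","w"))
x,y=proj("wrist",[.4515,-.309,.062],c).astype(int);print(x,y)
print("boxlid",*blob(im,[0,0,165],[180,50,255],(x,y),40,c,.062))
E
```

```text
[ 0.45020936 -0.31015022  0.15446847] [ 9.99226169e-01 -3.93325199e-02  7.33577547e-05 -1.02171258e-04] [0.66845953 0.86790703 0.72443844] 0.7471739833175094 0.0
320 203
boxlid [ 451.4 -309.2   35.5   34.2   85.5] [(299, 183, 45, 42)]
```

View pics/w6.png

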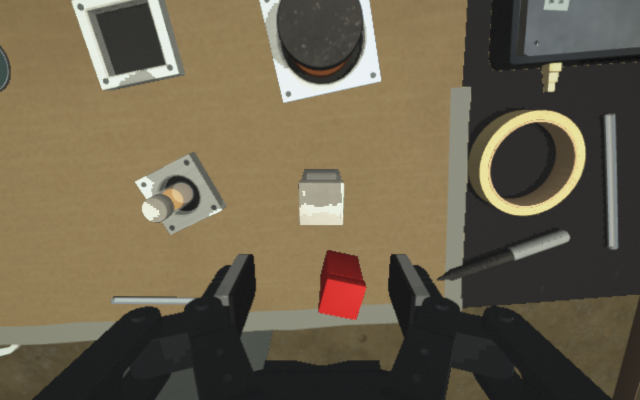

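The vial stands upright in the small holder. The target box (322,203), clear with a white lid, is square to the jaws. The red one (342,285) stays.

Call:
servo_tool:
  rows:
    - [[0,0,0,0.001,-0.001,0.008,0.5],[0,0,0,0,0,0.02,0.5],[0,0,0,0,0,0.03,0.5],[0,0,0,0,0,0.028,0.5],[0,0,0,0,0,0.017,0.5],[0,0,0,0,0,0.008,0.5],[0,0,0,0,0,0.003,0.5],[0,0,0,0,0,0,0.3]]

```text
t: 14.8
tcp_pos: [0.4516, -0.3075, 0.0397]
tool_rot: [0.999, -0.038, -0.0, -0.001]
force: [0.5, -1.1, -0.3]
finger_gap: 0.655
gripper_force: 0.0
```

Call:
servo_tool:
  rows:
    - [[0,0,0,0,0,0,0.2],[0,0,0,0,0,0,0.1],[0,0,0,0,0,0,0],[0,0,0,0,0,0,-0.2],[0,0,0,0,0,0,-0.5],[0,0,0,0,0,0,-1],[0,0,0,0,0,0,-1]]

```text
t: 15.38
tcp_pos: [0.4522, -0.3091, 0.0412]
tool_rot: [0.999, -0.039, 0.001, 0.001]
force: [0.2, 0.5, 6.6]
finger_gap: 0.416
gripper_force: 20.6
```

Call:
servo_tool:
  rows:
    - [[0,0,0,0,0,-0.004,-1],[0,0,0,0,0,-0.014,-1],[0,0,-2,0,0,-0.028,-1],[0,0,-3,0,0,-0.033,-1],[0,0,-3,0,0,-0.02,-1],[0,0,-2.1,0,0,-0.01,-1],[0,0,0,0.008,-0.007,0,-1],[0,0,0,0.02,-0.0175,0,-1]]

```text
t: 16.05
tcp_pos: [0.4765, -0.2828, 0.1496]
tool_rot: [0.999, 0.047, 0.0, 0.001]
force: [0.2, -0.7, -1.6]
finger_gap: 0.41
gripper_force: 20.2
```

Call:
servo_tool:
  rows:
    - [[0,0,0,0.032,-0.028,0,-1],[0,0,0,0.034,-0.03,0,-1],[0,0,0,0.032,-0.028,0,-1],[0,0,0,0.02,-0.0175,0,-1],[0,0,0,0.01,-0.0084,0,-1],[0,0,0,0,0,0,-1],[0,0,0,0,0,0,-1],[0,0,0,0,0,0,-1]]

```text
t: 16.72
tcp_pos: [0.5884, -0.1617, 0.1484]
tool_rot: [0.999, 0.049, -0.001, -0.0]
force: [-0.5, 0.2, -0.4]
finger_gap: 0.416
gripper_force: 20.2
```

```bash
python3 - <<'E'
from meas import *
s=manip.sense();print(s["tcp_pos"],s["tool_rot"],s["force"],s["finger_gap"],s["gripper_force"])
c=manip.camera_info("wrist");im=manip.snapshot("wrist");cv2.imwrite("pics/w7.png",im)
json.dump({k:np.array(c[k]).tolist() for k in c},open("w7.json","w"))
print(proj("wrist",[.594,-.158,.015],c))
E
```

```text
[ 0.58836944 -0.16172535  0.14836937] [ 9.98788983e-01  4.91867696e-02 -1.08401022e-03 -2.33595769e-04] [-0.45225041  0.22974801 -0.42789526] 0.41610039271320143 20.230101943016052
[318.60133302 185.4242541 ]
```

View pics/w7.png

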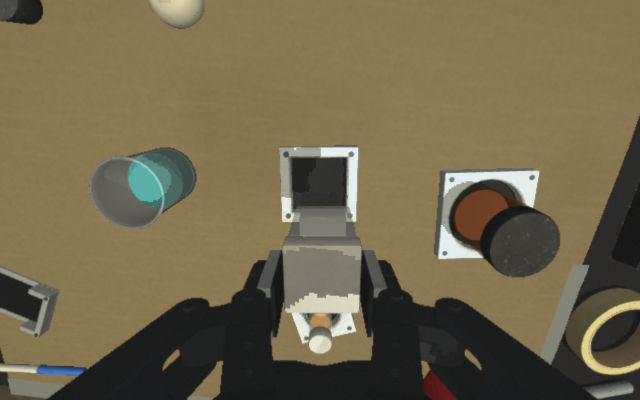

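Call:
servo_tool:
  rows:
    - [[0,0,0,0.003,-0.0015,0.008,-1],[0,0,0,0.003,-0.0015,0.018,-1],[0,0,0,0,0,0.025,-1],[0,0,0,0,0,0.024,-1],[0,0,0,0,0,0.015,-1],[0,0,0,0,0,0.007,-1],[0,0,0,0,0,0.003,-1],[0,0,0,0,0,0,-1]]

```text
t: 17.43
tcp_pos: [0.5949, -0.1582, 0.0486]
tool_rot: [0.999, 0.049, -0.0, -0.0]
force: [-0.1, 0.0, -0.0]
finger_gap: 0.414
gripper_force: 20.2
```

Call:
servo_tool:
  rows:
    - [[0,0,0,0,0,0.001,-1],[0,0,0,0,0,0.001,-1],[0,0,0,0,0,0.001,-1],[0,0,0,0,0,0,-1]]

```text
t: 17.77
tcp_pos: [0.5957, -0.1577, 0.0468]
tool_rot: [0.999, 0.05, 0.001, 0.0]
force: [-0.3, -0.4, -0.6]
finger_gap: 0.416
gripper_force: 20.2
```

Call:
servo_tool:
  rows:
    - [[0,0,0,0,0,0.001,-1],[0,0,0,0,0,0,-1]]

```text
t: 17.93
tcp_pos: [0.5955, -0.1576, 0.0454]
tool_rot: [0.999, 0.05, 0.0, 0.0]
force: [0.5, -0.1, -0.3]
finger_gap: 0.418
gripper_force: 20.2
```

Call:
servo_tool:
  rows:
    - [[0,0,0,0,0,0.001,-1],[0,0,0,0,0,0.0007,-1],[0,0,0,0,0,0,-1]]

```text
t: 18.18
tcp_pos: [0.5956, -0.1577, 0.0443]
tool_rot: [0.999, 0.05, 0.0, 0.0]
force: [-0.1, 0.4, 5.3]
finger_gap: 0.413
gripper_force: 20.8
```

Call:
servo_tool:
  rows:
    - [[0,0,0,0,0,-0.0005,-0.1],[0,0,0,0,0,0,0.1],[0,0,0,0,0,0,0.4],[0,0,0,0,0,0,0.6],[0,0,0,0,0,-0.008,0.6],[0,0,0,0,0,-0.025,0.6],[0,0,0,0,0,-0.035,0.6],[0,0,0,0,0,-0.035,0.6]]

```text
t: 18.85
tcp_pos: [0.5944, -0.1572, 0.1474]
tool_rot: [0.999, 0.05, -0.001, -0.001]
force: [0.5, -0.1, 0.6]
finger_gap: 0.8
gripper_force: 0.0
```

Call:
servo_tool:
  rows:
    - [[0,0,0,0,-0.01,-0.035,0.6],[0,0,0,0.003,-0.025,-0.015,0.6],[0,0,0,0.004,-0.038,0,0.6],[0,0,0,0.004,-0.04,0,0.6],[0,0,0,0.004,-0.04,0,0.6],[0,0,0,0.004,-0.04,0,0.6],[0,0,0,0.004,-0.04,0,0.6],[0,0,0,0.004,-0.04,0,0.6]]

```text
t: 19.52
tcp_pos: [0.5947, 0.1186, 0.1976]
tool_rot: [0.999, 0.05, 0.0, 0.0]
force: [1.1, 0.8, 1.1]
finger_gap: 0.799
gripper_force: 0.0
```

Call:
servo_tool:
  rows:
    - [[0,0,0,0.004,-0.04,0,0.6],[0,0,0,0.004,-0.04,0,0.6],[0,0,0,0.004,-0.04,0,0.6],[0,0,0,0.003,-0.03,0,0.6],[0,0,-4,0.003,-0.025,0,0.6],[0,0,-7,0,-0.011,0,0.6],[0,0,-7,0,0,0,0.6],[0,0,-7,0,0,0,0.6]]

```text
t: 20.18
tcp_pos: [0.5931, 0.305, 0.1972]
tool_rot: [0.963, 0.269, 0.0, 0.0]
force: [-0.5, -0.8, -0.7]
finger_gap: 0.8
gripper_force: 0.0
```

Call:
servo_tool:
  rows:
    - [[0,0,-7,0,0,0,0.6],[0,0,-7,0,0,0,0.6],[0,0,-7,0,0,0,0.6],[0,0,-7,0,0,0,0.6],[0,0,-7,0,0,0,0.6],[0,0,-7,0,0,0,0.6],[0,0,-7,0,0,0,0.6],[0,0,-7,0,0,0,0.6]]

```text
t: 20.85
tcp_pos: [0.5936, 0.3035, 0.1974]
tool_rot: [0.725, 0.689, 0.0, -0.0]
force: [0.5, -0.1, 0.2]
finger_gap: 0.797
gripper_force: 0.0
```

Call:
servo_tool:
  rows:
    - [[0,0,-2.4,0,0,0,0.6],[0,0,0,0,0,0,0.6],[0,0,0,0,0,0,0.6]]

```text
t: 21.1
tcp_pos: [0.5937, 0.3035, 0.1973]
tool_rot: [0.713, 0.701, 0.0, 0.0]
force: [0.3, -0.6, 0.0]
finger_gap: 0.801
gripper_force: 0.0
```

```bash
python3 - <<'E'
from meas import *
s=manip.sense();print(s["tcp_pos"],s["tool_rot"],s["q"].round(2),s["finger_gap"])
q=s["tool_rot"];print("a",2*np.degrees(np.arctan2(q[1],q[0])))
c=manip.camera_info("wrist");im=manip.snapshot("wrist");cv2.imwrite("pics/w8.png",im)
json.dump({k:np.array(c[k]).tolist() for k in c},open("w8.json","w"))
x,y=proj("wrist",[.594,.305,.028],c).astype(int);print(x,y)
print("case",*blob(im,[80,10,110],[130,110,255],(x,y),75,c,.028))
b=manip.snapshot("scene")[155:265,190:400]
o=np.zeros((600,640,3),np.uint8);o[:400]=im;o[400:,:382]=cv2.resize(b,(382,200));cv2.imwrite("pics/v8.png",o)
E
```

```text
[0.59369895 0.30345247 0.19725089] [7.13127371e-01 7.01034485e-01 5.77959703e-05 3.00341706e-05] [ 0.31  0.61  1.35 -0.    1.19  0.32] 0.8013709529387025
a 89.02011999605135
321 181
case [593.7 305.4  80.9  30.3  89. ] [(306, 141, 31, 78)]
```

View pics/v8.png

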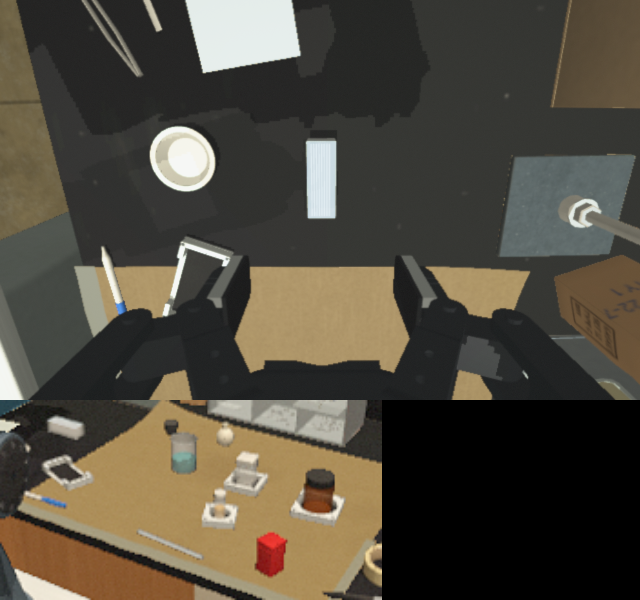

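The jar, vial and box stand in their holders. The slide case (321,180) lies lined up with the jaws.

Call:
servo_tool:
  rows:
    - [[0,0,0,0.002,0,0.01,0.4],[0,0,0,0,0,0.025,0.4],[0,0,0,0,0,0.037,0.4],[0,0,0,0,0,0.037,0.4],[0,0,0,0,0,0.032,0.4],[0,0,0,0,0,0.017,0.4],[0,0,0,0,0,0.009,0.4],[0,0,0,0,0,0.003,0.4]]

```text
t: 21.87
tcp_pos: [0.5924, 0.3051, 0.0243]
tool_rot: [0.713, 0.701, -0.002, -0.001]
force: [0.6, -0.7, -0.3]
finger_gap: 0.698
gripper_force: 0.0
```

Call:
servo_tool:
  rows:
    - [[0,0,0,0,0,0,0.2],[0,0,0,0,0,0,0],[0,0,0,0,0,0,-0.1],[0,0,0,0,0,0,-0.2],[0,0,0,0,0,0,-0.4],[0,0,0,0,0,0,-1],[0,0,0,0,0,0,-1],[0,0,0,0,0,0,-1]]

```text
t: 22.53
tcp_pos: [0.5939, 0.3055, 0.0272]
tool_rot: [0.713, 0.702, 0.0, 0.0]
force: [0.1, -0.1, -0.2]
finger_gap: -0.0
gripper_force: 0.0
```

```bash
python3 - <<'E'
from meas import *
im=manip.snapshot("wrist");a=im[60:340,160:480];b=manip.snapshot("scene")[150:250,190:340]
o=np.zeros((600,800,3),np.uint8);o[:280,:320]=a;o[300:600,:450]=cv2.resize(b,(450,300));cv2.imwrite("pics/v9.png",o)
s=manip.sense();print(s["gripper_force"],s["finger_gap"],s["tcp_pos"],s["force"])
E
```

```text
0.0 0.0006317254012223605 [0.59382202 0.30546533 0.02697245] [-0.20701882  0.27625524  0.17729514]
```

View pics/v9.png

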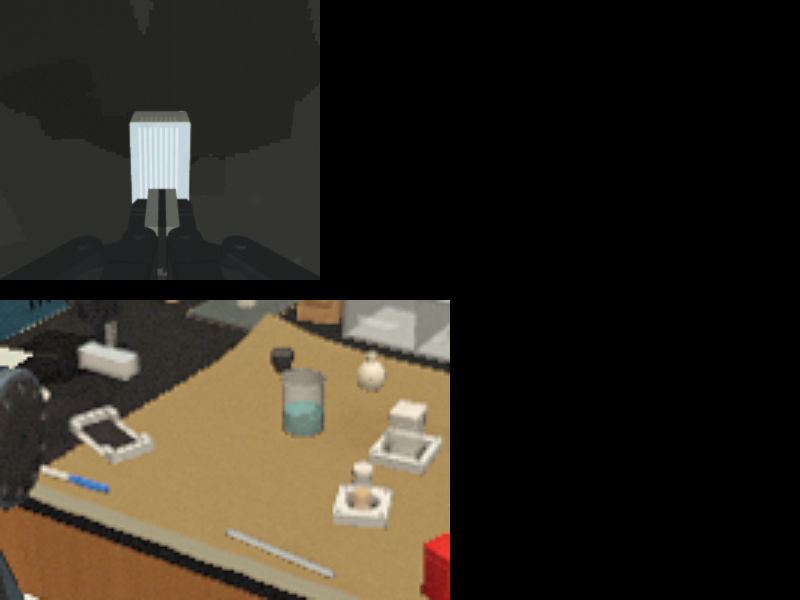

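The closed fingertips (162,190 in the crop) hide the near part of the case, and the case itself seems not to have moved. I'll check its position numerically.

```bash
python3 - <<'E'
from meas import *
c=manip.camera_info("wrist")
for p in((.579,.346,.028),(.609,.346,.028),(.594,.305,.028),(.579,.265,.028),(.594,.3055,.008)):print(p,proj("wrist",p,c)-[160,60])
for p in((.594,.346,.028),(.594,.265,.028),(.594,.305,.028)):print(p,(proj("scene",p)-[190,150])*3, proj("top",p))
im=manip.snapshot("wrist");h=cv2.cvtColor(im,cv2.COLOR_BGR2HSV);m=cv2.inRange(h,np.array([80,10,110]),np.array([130,110,255]))
cs=max(cv2.findContours(m,0,1)[0],key=cv2.contourArea);print(cv2.boundingRect(cs)-np.array([160,60,0,0]))
print("top z if width 30:",)
cv2.imwrite("pics/z.png",im)
t=manip.snapshot("top");o=cv2.resize(t[160:220,170:250],None,fx=6,fy=6,interpolation=2)
o2=cv2.resize(im[150:330,220:420],None,fx=1.9,fy=1.9,interpolation=2);O=np.zeros((400,800,3),np.uint8);O[:360,:480]=o;O[:342,420:800]=o2;cv2.imwrite("pics/v10.png",O)
E
```

```text
(0.579, 0.346, 0.028) [128.43010511 123.09810867]
(0.609, 0.346, 0.028) [190.59122306 122.1227436 ]
(0.594, 0.305, 0.028) [160.90895297 199.39311527]
(0.579, 0.265, 0.028) [135.292114   264.27348208]
(0.594, 0.3055, 0.008) [160.95242872 182.73981283]
(0.594, 0.346, 0.028) [83.88598772 43.50093971] [191.39151124 190.71167398]
(0.594, 0.265, 0.028) [129.4864671   56.40480126] [210.58138025 188.32255435]
(0.594, 0.305, 0.028) [106.70730583  49.95801041] [201.10656602 189.50139079]
[131 123  59  80]
top z if width 30:
```

View pics/v10.png

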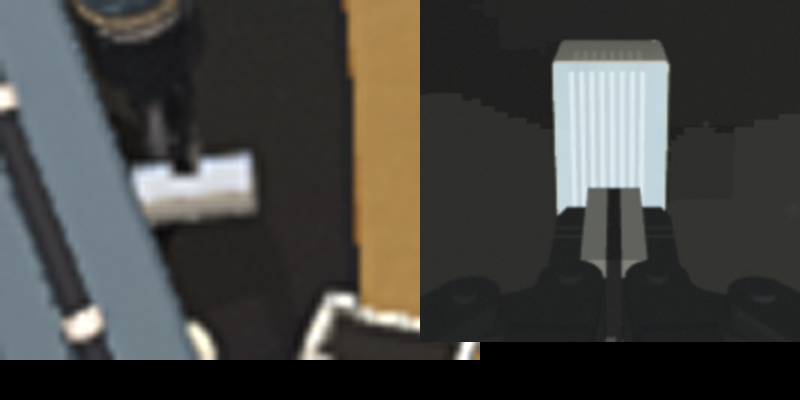

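The case has not moved. The shut tips sit about 1 cm above its top, so the fingers reach less deep than I assumed. I'll lift, open and go lower, feeling for contact.

Call:
servo_tool:
  rows:
    - [[0,0,0,0,0,-0.01,-1],[0,0,0,0,0,-0.02,-1],[0,0,0,0,0,-0.01,0.2],[0,0,0,0,0,0,0.2],[0,0,0,0,0,0,0.2],[0,0,0,0,0,0,0.2],[0,0,0,0,0,0,0.2],[0,0,0,0,0,0,0.2]]

```text
t: 23.4
tcp_pos: [0.5932, 0.3052, 0.066]
tool_rot: [0.713, 0.701, -0.001, -0.0]
force: [-0.2, 0.2, -0.5]
finger_gap: 0.6
gripper_force: 0.0
```

```bash
python3 - <<'E'
from meas import *
s=manip.sense();p=s["tcp_pos"];print(p,s["finger_gap"],s["force"])
c=manip.camera_info("wrist");im=manip.snapshot("wrist");cv2.imwrite("pics/w11.png",im)
x,y=proj("wrist",[.594,.305,.028],c).astype(int);print(x,y)
print("case",*blob(im,[80,10,110],[130,110,255],(x,y),90,c,.028))
# finger tip rows: gray pads vs black bench; print predicted px for tips at several heights below TCP
g=s["finger_gap"]*.085/2
for d in(-.015,-.005,.005,.015,.019):print(d,[proj("wrist",[p[0]+k*g,p[1]+e,p[2]-d],c).round(0) for k in(-1,1) for e in(-.011,.011)])
h=cv2.cvtColor(im,cv2.COLOR_BGR2HSV);m=((h[...,2]>75)&(h[...,1]<70)).astype(np.uint8)
for r in range(190,330,8):
  xs=np.where(m[r,170:470])[0]+170;sp=np.split(xs,np.where(np.diff(xs)>1)[0]+1);print(r,[(int(a[0]),int(a[-1])) for a in sp if len(a)>3])
E
```

```text
[0.59317717 0.30524749 0.06598489] 0.5998970239285184 [-0.16113798  0.16625827 -0.54353253]
322 230
case [593.9 305.2  80.6  29.3  89.3] [(298, 168, 49, 119)]
-0.015 [array([269., 293.]), array([266., 252.]), array([373., 291.]), array([375., 250.])]
-0.005 [array([272., 282.]), array([269., 243.]), array([370., 281.]), array([371., 242.])]
0.005 [array([275., 272.]), array([272., 235.]), array([367., 271.]), array([369., 234.])]
0.015 [array([277., 264.]), array([275., 228.]), array([365., 262.]), array([366., 227.])]
0.019 [array([278., 260.]), array([276., 226.]), array([364., 259.]), array([365., 224.])]
190 [(297, 346)]
198 [(297, 346)]
206 [(297, 346)]
214 [(298, 345)]
222 [(298, 345)]
230 [(298, 345)]
238 [(298, 345)]
246 [(298, 345)]
254 [(251, 261), (299, 345), (382, 392)]
262 [(248, 258), (299, 345), (385, 395)]
270 [(244, 255), (299, 344), (388, 399)]
278 [(240, 252), (299, 344), (392, 403)]
286 [(237, 248), (301, 342), (395, 407)]
294 [(240, 247), (396, 404)]
302 []
310 []
318 []
326 []
```

Call:
servo_tool:
  rows:
    - [[0,0,0,0,0,0.01,0.1],[0,0,0,0,0,0.02,0.1],[0,0,0,0,0,0.015,0.1],[0,0,0,0,0,0.006,0.1],[0,0,0,0,0,0.003,0.1],[0,0,0,0,0,0,0.1]]

```text
t: 23.95
tcp_pos: [0.5933, 0.3053, 0.0117]
tool_rot: [0.713, 0.702, -0.001, -0.0]
force: [-0.3, -0.8, 0.1]
finger_gap: 0.554
gripper_force: 0.0
```

Call:
servo_tool:
  rows:
    - [[0,0,0,0,0,0.002,0.1],[0,0,0,0,0,0.002,0.1],[0,0,0,0,0,0,0.1]]

```text
t: 24.2
tcp_pos: [0.5942, 0.3056, 0.0094]
tool_rot: [0.713, 0.702, 0.0, 0.0]
force: [-0.3, 1.0, -0.7]
finger_gap: 0.547
gripper_force: 0.0
```

Call:
servo_tool:
  rows:
    - [[0,0,0,0,0,0.0015,0.1],[0,0,0,0,0,0.0015,0.1],[0,0,0,0,0,0,0.1]]

```text
t: 24.45
tcp_pos: [0.5938, 0.3055, 0.0059]
tool_rot: [0.713, 0.702, 0.0, 0.0]
force: [-0.4, -0.7, 0.0]
finger_gap: 0.548
gripper_force: 0.0
```

Call:
servo_tool:
  rows:
    - [[0,0,0,0,0,0.0015,0.1],[0,0,0,0,0,0.0015,0.1],[0,0,0,0,0,0,0.1]]

```text
t: 24.7
tcp_pos: [0.5936, 0.3054, 0.0026]
tool_rot: [0.713, 0.702, -0.0, -0.0]
force: [-0.6, 1.1, -0.7]
finger_gap: 0.55
gripper_force: 0.0
```

Call:
servo_tool:
  rows:
    - [[0,0,0,0,0,0.0015,0.1],[0,0,0,0,0,0.0015,0.1],[0,0,0,0,0,0,0.1]]

```text
t: 24.95
tcp_pos: [0.5936, 0.3054, -0.0005]
tool_rot: [0.713, 0.702, -0.0, -0.0]
force: [0.5, -0.2, 0.6]
finger_gap: 0.552
gripper_force: 0.0
```

```bash
python3 - <<'E'
from meas import *
s=manip.sense();p=s["tcp_pos"];print(p,s["finger_gap"],s["force"])
c=manip.camera_info("wrist");im=manip.snapshot("wrist");cv2.imwrite("pics/w12.png",im)
h=cv2.cvtColor(im,cv2.COLOR_BGR2HSV);m=((h[...,2]>75)&(h[...,1]<70)).astype(np.uint8)
for r in range(180,300,8):
  xs=np.where(m[r,170:470])[0]+170;sp=np.split(xs,np.where(np.diff(xs)>1)[0]+1);print(r,[(int(a[0]),int(a[-1])) for a in sp if len(a)>3])
for z in(0,.01,.02,.028):print(z,[proj("wrist",[p[0]+k,p[1]+.011,z],c).round(0) for k in(-.0233,-.015,.015,.0233)])
E
```

```text
[ 5.93580011e-01  3.05418722e-01 -4.75489632e-04] 0.5515830107228855 [ 0.46826932 -0.17751552  0.61758454]
180 []
188 [(288, 352)]
196 [(285, 356)]
204 [(283, 357)]
212 [(283, 357)]
220 [(284, 356)]
228 [(284, 356)]
236 [(284, 356)]
244 [(285, 356)]
252 [(257, 267), (285, 355), (377, 386)]
260 [(253, 264), (285, 355), (379, 390)]
268 [(250, 261), (286, 355), (382, 393)]
276 [(246, 258), (286, 355), (385, 396)]
284 [(243, 255), (286, 354), (388, 400)]
292 [(245, 253), (287, 354), (390, 399)]
0 [array([275., 239.]), array([291., 239.]), array([350., 238.]), array([366., 238.])]
0.01 [array([272., 248.]), array([289., 247.]), array([351., 246.]), array([368., 246.])]
0.02 [array([268., 257.]), array([287., 257.]), array([353., 256.]), array([372., 255.])]
0.028 [array([266., 265.]), array([285., 265.]), array([355., 264.]), array([374., 264.])]
```

Call:
servo_tool:
  rows:
    - [[0,0,0,0,0,0.0015,0.1],[0,0,0,0,0,0.0015,0.1],[0,0,0,0,0,0,0.1]]

```text
t: 25.25
tcp_pos: [0.5936, 0.3054, -0.0034]
tool_rot: [0.713, 0.702, -0.0, -0.0]
force: [0.3, -0.0, -0.5]
finger_gap: 0.547
gripper_force: 0.0
```

Call:
servo_tool:
  rows:
    - [[0,0,0,0,0,0.0015,0.1],[0,0,0,0,0,0.0015,0.1],[0,0,0,0,0,0,0.1]]

```text
t: 25.5
tcp_pos: [0.5936, 0.3054, -0.0064]
tool_rot: [0.713, 0.701, -0.0, -0.0]
force: [0.3, -0.0, 0.3]
finger_gap: 0.552
gripper_force: 0.0
```

Call:
servo_tool:
  rows:
    - [[0,0,0,0,0,0,-0.1],[0,0,0,0,0,0,-0.2],[0,0,0,0,0,0,-0.4],[0,0,0,0,0,0,-1],[0,0,0,0,0,0,-1],[0,0,0,0,0,0,-1]]

```text
t: 26.0
tcp_pos: [0.5939, 0.3055, -0.006]
tool_rot: [0.713, 0.702, 0.0, 0.0]
force: [-0.0, -0.2, 0.0]
finger_gap: 0.347
gripper_force: 20.0
```

Call:
servo_tool:
  rows:
    - [[0,0,0,0,0,-0.004,-1],[0,0,0,0,0,-0.014,-1],[0,0,2.5,0,0,-0.028,-1],[0,0,4,0,0,-0.036,-1],[0,0,5,0,0,-0.03,-1],[0,0,5,0,0,-0.018,-1],[0,0,4,-0.008,-0.003,0,-1],[0,0,0,-0.02,-0.008,0,-1]]
  squeeze: 30

```text
t: 26.67
tcp_pos: [0.5774, 0.2849, 0.1278]
tool_rot: [0.826, 0.563, 0.005, 0.001]
force: [0.2, -0.8, -0.4]
finger_gap: 0.341
gripper_force: 29.9
```

Call:
servo_tool:
  rows:
    - [[0,0,0,-0.034,-0.013,0,-1],[0,0,0,-0.038,-0.014,0,-1],[0,0,0,-0.038,-0.014,0,-1],[0,0,0,-0.038,-0.014,0,-1],[0,0,0,-0.034,-0.013,0,-1],[0,0,0,-0.02,-0.008,0,-1],[0,0,0,-0.008,-0.003,0,-1],[0,0,0,0,0,0,-1]]

```text
t: 27.33
tcp_pos: [0.4225, 0.1155, 0.1248]
tool_rot: [0.827, 0.563, -0.0, -0.0]
force: [0.4, -0.5, -0.5]
finger_gap: 0.35
gripper_force: 29.9
```

Call:
servo_tool:
  rows:
    - [[0,0,0,0,0,0,-1],[0,0,0,0,0,0,-1]]

```text
t: 27.5
tcp_pos: [0.426, 0.117, 0.1245]
tool_rot: [0.826, 0.564, 0.002, 0.001]
force: [0.4, -0.9, -0.4]
finger_gap: 0.346
gripper_force: 29.9
```

```bash
cat > ob.py <<'E'
from meas import *
s=manip.sense();p=s["tcp_pos"];q=s["tool_rot"];print(p,s["finger_gap"],s["force"],"a",2*np.degrees(np.arctan2(q[1],q[0])))
c=manip.camera_info("wrist");im=manip.snapshot("wrist");cv2.imwrite("pics/w13.png",im)
h=cv2.cvtColor(im,cv2.COLOR_BGR2HSV);m=((h[...,2]>110)&(h[...,1]<55)).astype(np.uint8)*255
m=cv2.morphologyEx(m,cv2.MORPH_CLOSE,np.ones((5,5)))
print("proj",proj("wrist",[.445,.173,.015],c))
P=[]
for k in cv2.findContours(m,0,cv2.CHAIN_APPROX_NONE)[0]:
  if cv2.contourArea(k)>60:
    W=np.array([onz("wrist",u,v,.015,c)[:2]*1000 for u,v in k[:,0].astype(float)])
    r=cv2.minAreaRect(W.astype(np.float32));print(cv2.boundingRect(k),np.round(r[0],1),np.round(r[1],1),round(r[2],1))
    if np.linalg.norm(W.mean(0)-[445,173])<75:P.append(W)
r=cv2.minAreaRect(np.vstack(P).astype(np.float32));print("all",r)
E
python3 ob.py
```

```text
[0.42595302 0.11696906 0.12448634] 0.3457430734943968 [ 0.43984525 -0.85941097 -0.44000981] a 68.62149324351977
proj [317.24048011 128.20443398]
(41, 366, 27, 24) [93.  39.7] [12.9 32.2] 15.5
(6, 357, 21, 18) [67.1 66.3] [20.2 21.1] 27.5
(540, 339, 68, 58) [ 604.1 -160. ] [52.3 82.1] 7.4
(0, 254, 113, 122) [121.5  97. ] [101.4 132.8] 1.1
(529, 253, 94, 84) [619.4 -66. ] [73.7 88.4] 36.3
(140, 158, 100, 148) [307.2 125. ] [ 26.6 145. ] 0.0
(166, 118, 52, 87) [339.1 186.2] [10.  76.4] 2.8
(272, 56, 89, 310) [413.9  88.1] [288.6  70.1] 70.1
all ((413.8735046386719, 88.10084533691406), (288.5976257324219, 70.08096313476562), 70.1225814819336)
```

```bash
python3 - <<'E'
from meas import *
c=manip.camera_info("wrist");im=cv2.imread("pics/w13.png")
h=cv2.cvtColor(im,cv2.COLOR_BGR2HSV);m=((h[...,2]>110)&(h[...,1]<55))
for r in range(52,260,6):
  xs=np.where(m[r,220:420])[0]+220;sp=np.split(xs,np.where(np.diff(xs)>1)[0]+1);print(r,[(int(a[0]),int(a[-1])) for a in sp if len(a)>2])
a=np.radians(68.5);X=np.array([np.cos(a),np.sin(a)]);Y=np.array([np.sin(a),-np.cos(a)]);C=np.array([.445,.173])
for l in(-.055,-.049,.049,.055):print(l,[proj("wrist",[*(C+l*X+w*Y),.015],c).round(0) for w in(-.029,-.023,.023,.029)])
E
```

```text
52 []
58 [(277, 342)]
64 [(272, 348)]
70 [(272, 281), (341, 348)]
76 [(273, 280), (341, 347)]
82 [(273, 280), (341, 347)]
88 [(275, 282), (339, 346)]
94 [(275, 283), (339, 346)]
100 [(275, 283), (339, 346)]
106 [(276, 283), (339, 346)]
112 [(276, 283), (339, 346)]
118 [(276, 283), (339, 346)]
124 [(276, 283), (339, 345)]
130 [(277, 284), (339, 345)]
136 [(277, 284), (339, 345)]
142 [(277, 284), (339, 345)]
148 [(277, 285), (338, 345)]
154 [(278, 285), (338, 345)]
160 [(278, 285), (338, 346)]
166 [(278, 285), (338, 345)]
172 [(277, 285), (339, 346)]
178 [(277, 285), (338, 346)]
184 [(277, 284), (338, 346)]
190 [(277, 346)]
196 [(278, 345)]
202 [(284, 359)]
208 [(284, 359)]
214 [(284, 359)]
220 [(284, 359)]
226 [(284, 359)]
232 [(285, 359)]
238 [(285, 358)]
244 [(285, 358)]
250 [(285, 359)]
256 [(285, 358)]
-0.055 [array([283., 195.]), array([291., 195.]), array([345., 195.]), array([352., 195.])]
-0.049 [array([283., 188.]), array([290., 188.]), array([345., 188.]), array([352., 188.])]
0.049 [array([279.,  62.]), array([287.,  62.]), array([348.,  62.]), array([356.,  62.])]
0.055 [array([279.,  53.]), array([287.,  53.]), array([348.,  53.]), array([356.,  53.])]
```

Call:
servo_tool:
  rows:
    - [[0,0,0,0.006,-0.001,0,-1],[0,0,0,0.014,-0.002,0.005,-1],[0,0,0,0.0166,-0.002,0.015,-1],[0,0,0,0.014,-0.002,0.025,-1],[0,0,0,0.006,-0.001,0.025,-1],[0,0,0,0,0,0.02,-1],[0,0,0,0,0,0.01,-1],[0,0,0,0,0,0,-1]]

```text
t: 28.22
tcp_pos: [0.4358, 0.1727, 0.0218]
tool_rot: [0.826, 0.564, -0.002, -0.001]
force: [-0.1, -1.4, -0.6]
finger_gap: 0.343
gripper_force: 29.9
```

Call:
servo_tool:
  rows:
    - [[0,0,0,0,0,0,-1],[0,0,0,0,0,0,-1]]

```text
t: 28.38
tcp_pos: [0.4376, 0.1722, 0.0246]
tool_rot: [0.826, 0.564, 0.001, 0.0]
force: [0.3, -0.4, 0.0]
finger_gap: 0.347
gripper_force: 29.9
```

```bash
python3 - <<'E'
from meas import *
s=manip.sense();p=s["tcp_pos"];q=s["tool_rot"];print(p,s["finger_gap"],s["force"],"a",2*np.degrees(np.arctan2(q[1],q[0])))
c=manip.camera_info("wrist");im=manip.snapshot("wrist");cv2.imwrite("pics/w14.png",im)
h=cv2.cvtColor(im,cv2.COLOR_BGR2HSV);m=((h[...,2]>110)&(h[...,1]<55))
for r in range(100,280,6):
  xs=np.where(m[r,220:420])[0]+220;sp=np.split(xs,np.where(np.diff(xs)>1)[0]+1);print(r,[(int(a[0]),int(a[-1])) for a in sp if len(a)>2])
a=np.radians(68.5);X=np.array([np.cos(a),np.sin(a)]);Y=np.array([np.sin(a),-np.cos(a)]);C=np.array([.439,.1726])
for l in(-.055,-.049,.049,.055):print(l,[proj("wrist",[*(C+l*X+w*Y),.015],c).round(0) for w in(-.029,-.023,.023,.029)])
for l in(.041,-.041):print("case",l,[proj("wrist",[*(p[:2]+l*X+w*Y),p[2]+.006+.028],c).round(0) for w in(-.015,.015)])
E
```

```text
[0.43756639 0.17221873 0.02455779] 0.34696193997108604 [ 0.296664   -0.3815294   0.03334052] a 68.60078242597025
100 []
106 []
112 []
118 []
124 []
130 []
136 []
142 []
148 [(266, 380)]
154 [(275, 372), (378, 380)]
160 [(267, 281), (366, 380)]
166 [(267, 281), (366, 379)]
172 [(268, 281), (365, 379)]
178 [(268, 282), (365, 379)]
184 [(268, 282), (364, 378)]
190 [(272, 282), (290, 354), (364, 374)]
196 [(272, 282), (287, 356), (364, 374)]
202 [(272, 359), (364, 374)]
208 [(273, 360), (363, 374)]
214 [(273, 360), (363, 373)]
220 [(273, 360), (363, 374)]
226 [(274, 359), (363, 374)]
232 [(274, 359), (363, 373)]
238 [(274, 359), (362, 373)]
244 [(274, 359), (361, 372)]
250 [(275, 372)]
256 [(275, 372)]
262 [(274, 283), (286, 358), (361, 370)]
268 [(272, 281), (286, 357), (362, 372)]
274 [(270, 280), (286, 357), (363, 374)]
-0.055 [array([275., 332.]), array([285., 332.]), array([361., 332.]), array([371., 332.])]
-0.049 [array([274., 323.]), array([284., 323.]), array([361., 323.]), array([371., 323.])]
0.049 [array([266., 160.]), array([278., 160.]), array([369., 160.]), array([381., 160.])]
0.055 [array([265., 148.]), array([277., 148.]), array([369., 148.]), array([381., 148.])]
case 0.041 [array([282., 202.]), array([360., 202.])]
case -0.041 [array([288., 372.]), array([353., 372.])]
```

Call:
servo_tool:
  rows:
    - [[0,0,0,0.001,0.001,0.006,-1],[0,0,0,0,0,0.008,-1],[0,0,0,0,0,0.005,-1],[0,0,0,0,0,0.003,-1],[0,0,0,0,0,0.002,-1],[0,0,0,0,0,0,-1],[0,0,0,0,0,0,-1]]

```text
t: 29.02
tcp_pos: [0.4379, 0.1725, -0.0003]
tool_rot: [0.826, 0.563, -0.0, -0.0]
force: [-0.1, -0.5, -1.6]
finger_gap: 0.349
gripper_force: 29.9
```

Call:
servo_tool:
  rows:
    - [[0,0,0,0,0,0.001,-1],[0,0,0,0,0,0.001,-1],[0,0,0,0,0,0,-1]]

```text
t: 29.27
tcp_pos: [0.4382, 0.1726, -0.0021]
tool_rot: [0.826, 0.564, 0.0, 0.0]
force: [-0.5, 0.6, -0.4]
finger_gap: 0.343
gripper_force: 29.9
```

Call:
servo_tool:
  rows:
    - [[0,0,0,0,0,0.001,-1],[0,0,0,0,0,0,-1]]

```text
t: 29.43
tcp_pos: [0.4383, 0.1726, -0.003]
tool_rot: [0.826, 0.564, 0.0, 0.0]
force: [-0.4, 0.3, -0.7]
finger_gap: 0.348
gripper_force: 30.0
```

Call:
servo_tool:
  rows:
    - [[0,0,0,0,0,0.001,-1],[0,0,0,0,0,0.0005,-1],[0,0,0,0,0,0,-1]]

```text
t: 29.68
tcp_pos: [0.4383, 0.1726, -0.0031]
tool_rot: [0.826, 0.564, 0.001, 0.0]
force: [-1.7, 0.0, 14.4]
finger_gap: 0.345
gripper_force: 31.9
```

Call:
servo_tool:
  rows:
    - [[0,0,0,0,0,-0.001,-1],[0,0,0,0,0,0,-0.2],[0,0,0,0,0,0,0],[0,0,0,0,0,0,0.2],[0,0,0,0,0,0,0.2],[0,0,0,0,0,-0.005,0.2],[0,0,0,0,0,-0.015,0.2],[0,0,0,0,0,-0.025,0.2]]

```text
t: 30.35
tcp_pos: [0.4366, 0.1723, 0.0404]
tool_rot: [0.826, 0.563, -0.002, -0.001]
force: [0.4, -0.2, -0.7]
finger_gap: 0.6
gripper_force: 0.0
```

Call:
servo_tool:
  rows:
    - [[0,0,0,0,0,-0.035,0.2],[0,0,0,0,0,-0.04,0.2],[0,0,0,0,0,-0.04,0.2],[0,0,0,0,0,-0.03,0.2],[0,0,0,0,0,-0.02,0.2],[0,0,0,0,0,0,0.2],[0,0,0,0,0,0,0.2],[0,0,0,0,0,0,0.2]]

```text
t: 31.02
tcp_pos: [0.4371, 0.1724, 0.2056]
tool_rot: [0.826, 0.564, -0.001, -0.0]
force: [-1.1, 0.1, -0.3]
finger_gap: 0.597
gripper_force: 0.0
```

```bash
python3 - <<'E'
from meas import *
s=manip.sense();p=s["tcp_pos"];print(p,s["finger_gap"],s["force"])
c=manip.camera_info("wrist");im=manip.snapshot("wrist")
h=cv2.cvtColor(im,cv2.COLOR_BGR2HSV);m=((h[...,2]>110)&(h[...,1]<55))
for r in range(110,290,8):
  xs=np.where(m[r,220:420])[0]+220;sp=np.split(xs,np.where(np.diff(xs)>1)[0]+1);print(r,[(int(a[0]),int(a[-1])) for a in sp if len(a)>2])
a=np.radians(68.5);X=np.array([np.cos(a),np.sin(a)]);Y=np.array([np.sin(a),-np.cos(a)]);C=np.array([.439,.1726])
for n,z,L,W in(("holder",.015,.055,.029),("case",.031,.041,.015)):
  print(n,[proj("wrist",[*(C+l*X+w*Y),z],c).round(0) for l in(-L,L) for w in(-W,W)])
E
```

```text
[0.43706587 0.17240264 0.20562722] 0.5966473567580084 [-1.05555313  0.11209572 -0.26160916]
110 []
118 []
126 [(296, 351)]
134 [(295, 302), (345, 351)]
142 [(296, 302), (309, 338), (344, 351)]
150 [(296, 303), (309, 338), (343, 350)]
158 [(297, 303), (309, 338), (343, 350)]
166 [(297, 303), (309, 338), (343, 349)]
174 [(220, 224), (297, 304), (309, 337), (343, 349)]
182 [(221, 230), (298, 304), (309, 337), (343, 349)]
190 [(226, 234), (298, 304), (309, 337), (343, 349)]
198 [(231, 239), (298, 304), (309, 337), (343, 349)]
206 [(235, 243), (298, 303), (309, 337), (343, 349)]
214 [(220, 224), (240, 248), (298, 303), (309, 337), (343, 349)]
222 [(220, 227), (244, 253), (298, 348)]
230 [(220, 231)]
238 [(220, 235)]
246 [(220, 239)]
254 [(221, 243), (385, 390)]
262 [(225, 241)]
270 [(230, 232)]
278 []
286 []
holder [array([298., 225.]), array([348., 225.]), array([295., 126.]), array([351., 126.])]
case [array([309., 218.]), array([337., 218.]), array([308., 141.]), array([338., 141.])]
```

The slide case lies flat and centred in the oblong well, matching the prediction to within a pixel or two. In the last pictures the other three stood in their holders.

```bash
python3 -c "
from station import manip
print(manip.sign_off())"
```

```text
the job is handed in; nothing more can be done
None
```

I put the jar, vial, clear box and slide case away in their matching holders and handed the job in at about 31 s; I never touched the beaker, the dish or the look-alikes.

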